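# Lay the sample canisters on the slant rest, specimen end down

### The arm

A 6-joint arm with a two-finger parallel gripper is mounted at the origin on the work surface. World frame = base frame: x ahead of the robot, y to its left, z up, the work surface at z = 0. Lengths are in m, angles in rad, forces in N, time in s.
With the tool pointing down it reaches from about 0.35 to 0.775 m from the base axis. Payload 7.3 kg.
Tool frame: the origin (TCP) lies midway between the tips of the shut fingers; the grasp point (between the pads) lies 19 mm behind it; x points along the fingers, z is the direction in which the jaws open and shut, and the axes are right-handed (so a half turn about x gives the same grasp; the last joint's range is limited). The gripper opens to 92 mm and grips with 3 to 60 N. Pads are 19 mm wide; open, the fingers measure 130 mm over their backs; the gripper's body (75 mm by 190 mm) begins 47 mm behind the grasp point.
Start: joints at [1.167, 0.342, 1.524, -0, 1.275, -0.146], TCP at [0.134, 0.508, 0.227] pointing down, gripper open.
Joint ranges: [-2.53, 2.53], [-0.77, 2.02], [0.04, 2.7], [-1, 4.14], [0.28, 2.66], [-3.11, 3.11]. Speed limits (rad/s): [2.57, 2.57, 3.14, 3.14, 3.14, 3.14].

### API

Orientations are given as a rotation vector (axis times angle).
In Python, from station import read_state, imaging, robot gives the robot as it stands. The module is installed in compiled form; this text tells all that it offers.
- The arm moves only by the shell command python3 -m creep 'ROWS' [FORCE]. ROWS is JSON, a list that holds one entry, the list of rows, each a list of 5 numbers: the shift along the tool's x, y, z each as a share of 25 cm, from -1 to 1, then the turn about the tool's x as a share of 60 degrees, from -1 to 1, then the opening, from 0 (shut) to 1 (fully open). A call has 1 to 8 rows; each row is the pose to reach, as a shift and turn from the pose commanded when the call began, along the tool's axes at that moment; what a row does not reach only later rows make up. A row lasts 1/12 s, in which the tool goes at most 41.7 mm and 7.16 degrees, less where a joint would pass 70% of its speed; a pose out of reach is approached as far as the arm can. A call with a number of a shift or a turn outside -1 to 1 is refused whole. A call with a gripper value outside its range is refused whole. The fingers move at their own pace and stop on an object; FORCE is the grip in N (left out, the last holds). Time passes only in rows, so rows that repeat a pose let the fingers close. It gives the time, the measured TCP pose, the force and the opening at its end, in the units of the state.
- read_state(): the state, without advancing time (a new reading comes with each control period).
- imaging.snapshot(name): name is "scene" or "top" or "wrist"; returns (picture, depth): 420x560x3 uint8, red, green, blue; 420x560 float32, m along the optical axis (not along the pixel's ray), 0 where there is no reading.
- imaging.camera_params(name): a dict with "vertical_fov" (degrees; the focal length in pixels is half the picture's height over the tangent of half this angle, whatever the lens; pixels are square), "cx", "cy" (the principal point, pixels), "k1" (the pictures are not rectified: a ray, as slopes to the right and down, at radius r is drawn at 1 + k1 r^2 times it, then the intrinsics apply), "rvec" (rotation vector, rad) and "tvec" (3), from world to camera coordinates, as OpenCV has them; the wrist camera has in their place "hand_eye" (4x4, takes a point from camera to tool coordinates, whose origin is the TCP and whose axes are the tool frame's). Camera axes: x right, y down, z forward; pixel columns grow to the right and rows downward; lengths in m; the calibration is good to about 2 mm. A picture is of the moment at which its call begins: read the wrist's pose just before it. camera_params takes no time and is no camera call.
- robot.sign_off(): hands the job in, once; it reports no verdict.
The state is a dict: "time": time; "joint_pos": joint angles; "joint_vel": joint speeds; "joint_torque": joint torques, N m; "position": TCP position; "tcp_rot": TCP orientation; "wrist_force": force on the tool from outside, world axes, zero at the start; "torque": the same for the moment, N m; "opening": finger opening in m.
Only numpy, scipy, OpenCV 4.12 (cv2) and the standard library are available. Lean on these libraries where they do the work, as an engineer would, in place of code of your own. Each camera call takes 0.05 s, during which the arm holds its last target.

### The job

Two sealed sample canisters lie on the bench, each with a heavy specimen kept unseen in one end; feel which end is heavy by lifting. Lay both on the slant rest, one in each lane, heavy end at the bottom and down against the foot stop, both end caps lying in their saddles. Put them down without banging or dropping them onto the rest, and leave the other lab things standing and lying where they are.

Things in the scene. Friction and masses are not known exactly. Their poses are not given: they have to be found in the camera images.
- canister_a: Sealed steel canister, one of two alike, both ends alike: 170 mm long, round tube 36 mm thick and 98 long between grey hex caps 36 long, 46 over flats, 53 over corners. Lies on a flat, axis 23 mm up. About 0.56 kg, 0.3 of it a core kept inside one end, 63 mm off the middle; which end is drawn anew each time. Balances 34 mm off the middle. Origin: mid-axis; x along it, its sense tells nothing of the weight.
- canister_b: Sealed steel canister, the other of two alike, both ends alike: 170 mm long, round tube 36 mm thick and 98 long between grey hex caps 36 long, 46 over flats, 53 over corners. Lies on a flat, axis 23 mm up. About 0.56 kg, 0.3 of it a core kept inside one end, 63 mm off the middle; which end is drawn anew each time. Balances 34 mm off the middle. Origin: mid-axis; x along it, its sense tells nothing of the weight.
- rest: Aluminium slant rest fixed to the bench (190 x 210 mm base, about 165 mm high with canisters in). Origin: centre of its underside on the bench; z up; x horizontal, pointing from its low side (robot side) to its high side.
- deck: Slope of the rest, 25 degrees. Origin 85 mm above the rest's, in the saddle floors' plane, midway between upper and lower saddles and the lanes. x up the slope, y across, z square off it. Lanes along x at y = -55 and +55 mm. A canister in place has its middle at x = 0, z = 23 mm, caps on the saddles; from x = -55 to +55 the space is free to 25 mm below the floors, for fingers.
- lower_saddle: White plastic lower saddles of both lanes, one for each: floor 30 mm along x centred at deck x = -70 mm, side lips 16 mm high and 54 mm apart, and a foot stop whose face is at deck x = -85 mm and which stands 20 mm above the floor. Origin and axes as the deck's.
- upper_saddle: White plastic upper saddles of both lanes, one for each: floor 30 mm along x centred at deck x = +70 mm, side lips 16 mm high and 54 mm apart, no stop. Origin and axes as the deck's.
- jar: Clear specimen jar with blue cap, 48 mm across, 65 mm high, standing; bystander between the canisters and the rest. Origin under its centre.
- beaker: Glass beaker, 80 mm across, 95 mm high, standing; bystander. Origin under its centre.
- flask: Conical glass flask, 84 mm across the foot, 128 mm high, standing; bystander. Origin under its centre.
- dish: Closed petri dish, 90 mm across, 16 mm high, near the robot; bystander. Origin under its centre.
- dish_far: Closed petri dish, 90 mm across, 16 mm high, at the right; bystander. Origin under its centre.
- tube_rack: White rack of glass test tubes, 200 x 90 mm, 101 mm high over the tubes; bystander at the left. Origin under its centre, y along its length.
- pipette: White pipette lying on the bench, 215 mm long, 24 mm thick; bystander at the left. Origin on the bench under it, x along it.
- marker: Black marker pen lying on the bench, 120 mm long, 14 mm thick; bystander at the right. Origin under its centre, x along it.
There are look-alikes about, which are no part of the job. Leave any green or orange look-alike of the canister_b alone.

How it is judged:
By the outcome, as a careful person would: the job done as asked, in the order asked, and still so for the second after the job is handed in, with the robot touching nothing.
It also fails if it takes over 72 s, if anything falls off the work surface, if the arm or the gripper's body presses on something with over 40 N, if the wrist force passes 120 N, or if a joint passes its speed limit or range.

## Working session

There is one attempt and no reset: what is moved stays moved. The work goes in short steps, Python scripts to look and compute and a shell command to move; the robot and the scene stay as the last step left them, time stands still between calls to the robot, and variables do not carry over. Pictures are saved under pics/ and viewed, and the job is handed in when it is done.

```bash
mkdir -p pics; ls; cat > h.py <<'E'
import numpy as np,cv2
from scipy.spatial.transform import Rotation as R
from station import read_state, imaging, robot
def K(n):
    p=imaging.camera_params(n); f=210/np.tan(np.radians(p['vertical_fov'])/2); return p,f
def shot(n,tag):
    s=read_state(); a,d=imaging.snapshot(n); cv2.imwrite(f'pics/{tag}.png',a[:,:,::-1]); np.savez(f'pics/{tag}.npz',a=a,d=d,pos=s['position'],rot=s['tcp_rot'],n=n); return a,d
def pose(p,z):
    if 'hand_eye' in p:
        T=np.eye(4);T[:3,:3]=R.from_rotvec(z['rot']).as_matrix();T[:3,3]=z['pos'];return T@np.array(p['hand_eye'])
    T=np.eye(4);T[:3,:3]=R.from_rotvec(p['rvec']).as_matrix();T[:3,3]=p['tvec'];return np.linalg.inv(T)
def rays(tag,uv):
    z=np.load(f'pics/{tag}.npz');p,f=K(str(z['n']));k=p['k1']
    uv=np.atleast_2d(np.array(uv,float))
    Km=np.array([[f,0,p['cx']],[0,f,p['cy']],[0,0,1]])
    q=cv2.undistortPoints(uv[:,None,:],Km,np.array([k,0,0,0.]))[:,0]
    T=pose(p,z);d=np.c_[q,np.ones(len(q))]
    return T[:3,3],d@T[:3,:3].T
def onz(tag,uv,h):
    o,d=rays(tag,uv);t=(h-o[2])/d[:,2];return o+d*t[:,None]
def bydepth(tag,uv):
    z=np.load(f'pics/{tag}.npz');o,d=rays(tag,uv);uv=np.atleast_2d(np.array(uv))
    dd=np.array([z['d'][int(v),int(u)] for u,v in uv]);return o+d*dd[:,None]
def cloud(tag):
    z=np.load(f'pics/{tag}.npz');H,W=z['d'].shape
    u,v=np.meshgrid(np.arange(W),np.arange(H));uv=np.c_[u.ravel(),v.ravel()]
    o,d=rays(tag,uv);return (o+d*z['d'].reshape(-1,1)).reshape(H,W,3),z['a'],z['d']
def tri(t1,uv1,t2,uv2):
    o1,d1=rays(t1,uv1);o2,d2=rays(t2,uv2);d1=d1[0];d2=d2[0]
    s=np.linalg.lstsq(np.c_[d1,-d2],o2-o1,rcond=None)[0];a=o1+s[0]*d1;b=o2+s[1]*d2
    return (a+b)/2,np.linalg.norm(a-b)
E
python3 - <<'E'
from h import *
np.set_printoptions(precision=4,suppress=True)
s=read_state()
for k,v in s.items(): print(k,np.round(v,4))
for n in ('scene','top','wrist'):
    print(n,imaging.camera_params(n)); shot(n,n+'0')
E
```

```text
pics
time 0.0
joint_pos [ 1.167   0.3427  1.525  -0.      1.2754 -0.146 ]
joint_vel [0.0018 0.001  0.003  0.0015 0.001  0.0005]
joint_torque [ -0.0019 -43.124  -24.4223   0.0716   0.0558  -0.0001]
position [0.1337 0.5073 0.226 ]
tcp_rot [-1.0181  1.3216  1.0168]
wrist_force [-1.0257  0.2434 -0.0903]
torque [-0.0346  0.03   -0.0214]
opening 0.0921
scene {'vertical_fov': 45.85114518225973, 'cx': 282.4172066124964, 'cy': 209.99158709353668, 'k1': 0.047074816947359446, 'rvec': array([ 2.2368,  1.0899, -0.3698]), 'tvec': array([-0.3003, -0.2381,  1.573 ])}
top {'vertical_fov': 44.67147172910961, 'cx': 288.1953534356878, 'cy': 207.04247905503652, 'k1': -0.1816231322990112, 'rvec': array([ 2.1896, -2.1653,  0.0906]), 'tvec': array([-0.0331,  0.5058,  1.422 ])}
wrist {'vertical_fov': 62.12688118498321, 'cx': 280.0722966757941, 'cy': 211.61351969555113, 'k1': -0.05008357555201008, 'hand_eye': array([[-0.0001, -0.2865,  0.9581, -0.158 ],
       [-0.0002, -0.9581, -0.2865,  0.0779],
       [ 1.    , -0.0002,  0.    ,  0.    ],
       [ 0.    ,  0.    ,  0.    ,  1.    ]])}
```

View pics/scene0.png

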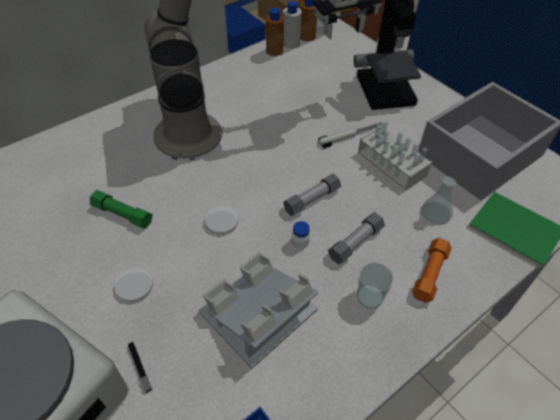

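View pics/top0.png

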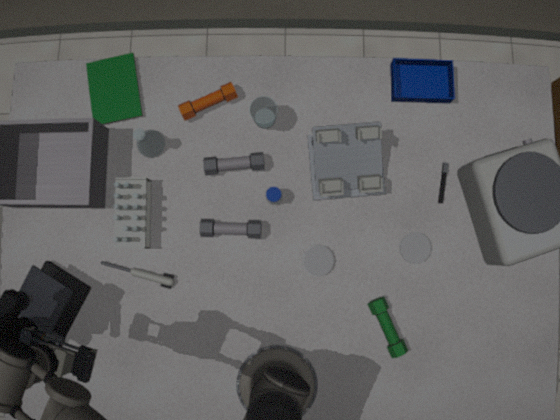

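View pics/wrist0.png

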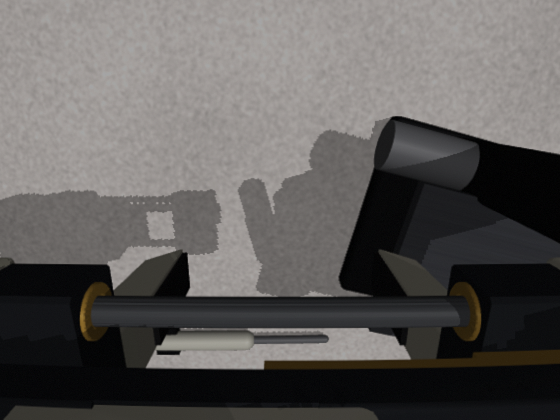

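```bash
python3 - <<'E'
import cv2
a=cv2.imread('pics/top0.png');cv2.imwrite('pics/top0c.png',cv2.resize(a[20:300,60:460],None,fx=2,fy=2,interpolation=3))
E
```

```text
(no output)
```

View pics/top0c.png

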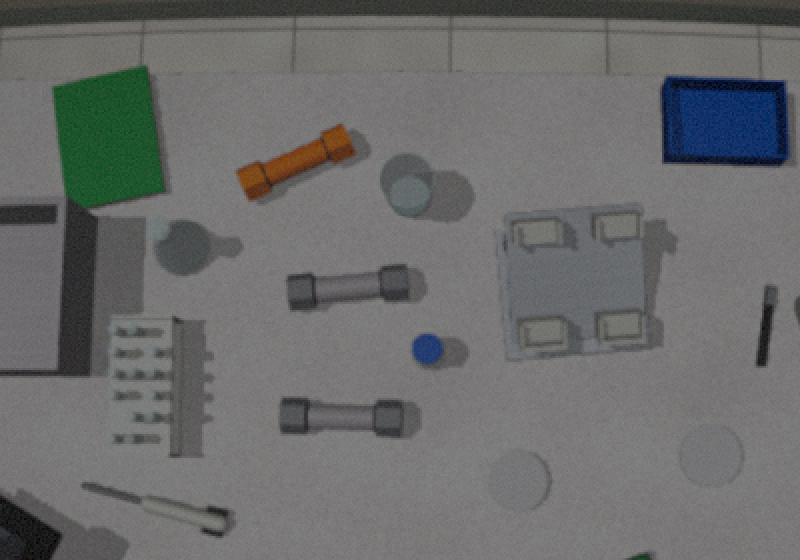

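Scene: grey canisters at about (232,162) and (231,228) in the top view, rest around (347,160), jar (274,194), beaker (264,113), dish (320,260). Green and orange look-alikes are well apart.

```bash
python3 - <<'E'
from h import *
np.set_printoptions(precision=4,suppress=True)
P,a,d=cloud('top0')
print('bench',np.nanmedian(P[300:340,200:240,2]), bydepth('top0',[(275,194),(264,118),(256,101),(150,142),(320,260),(210,163),(257,161),(207,228),(254,229),(328,135),(369,132),(330,186),(371,183)]))
Q,_,_=cloud('scene0')
print('scene',bydepth('scene0',[(301,230),(293,202),(330,186),(343,247),(373,224)]))
# canister clusters from both
for name,C,D in(('top',P,d),('scene',Q,np.load('pics/scene0.npz')['d'])):
  for (cx,cy) in ((0.55,0.13),(0.4,0.13)):
    m=(D>0)&(C[...,2]>.018)&(C[...,2]<.06)&(abs(C[...,0]-cx)<.06)&(abs(C[...,1]-cy)<.13)
    p=C[m];print(name,len(p),p.mean(0) if len(p) else 0,p.min(0),p.max(0))
# hull edges by reading: corners in scene
print(onz('top0',[(204,164),(264,160),(200,227),(262,229)],.03))
E
```

```text
bench -0.0006390522108323804 [[ 0.5383  0.0091  0.0621]
 [ 0.7681  0.0462  0.0023]
 [ 0.7978  0.0656  0.0747]
 [ 0.6811  0.3626  0.0688]
 [ 0.3842 -0.0302  1.4596]
 [ 0.6254  0.1933  0.049 ]
 [ 0.6324  0.0613  0.0471]
 [ 0.4433  0.1983  0.041 ]
 [ 0.442   0.0665  0.0447]
 [ 0.694  -0.1325  0.1128]
 [ 0.7042 -0.2436  0.1127]
 [ 0.563  -0.1427  0.0555]
 [ 0.5729 -0.2571  0.0557]]
scene [[0.5471 0.0082 0.0656]
 [0.4541 0.0584 0.0525]
 [0.4652 0.183  0.0425]
 [0.6424 0.0674 0.0469]
 [0.6382 0.1766 0.0511]]
top 153 [0.5797 0.133  0.0372] [0.5135 0.0008 0.0191] [0.61   0.2134 0.0599]
top 807 [0.4416 0.1342 0.0394] [0.4176 0.0488 0.0181] [0.46   0.221  0.0536]
scene 116 [0.5695 0.0485 0.0374] [0.5489 0.0004 0.0184] [0.6089 0.2112 0.0584]
scene 553 [0.4472 0.1249 0.0431] [0.4187 0.0487 0.0184] [0.4599 0.2218 0.0541]
[[0.6257 0.2134 0.03  ]
 [0.6385 0.0426 0.03  ]
 [0.4463 0.2201 0.03  ]
 [0.4429 0.0451 0.03  ]]
```

```bash
python3 - <<'E'
import cv2
a=cv2.imread('pics/scene0.png');cv2.imwrite('pics/scene0c.png',cv2.resize(a[160:370,180:440],None,fx=3,fy=2.8,interpolation=3))
a=cv2.imread('pics/top0.png');cv2.imwrite('pics/top0d.png',cv2.resize(a[110:210,190:390],None,fx=4,fy=4,interpolation=3))
E
```

```text
(no output)
```

View pics/scene0c.png

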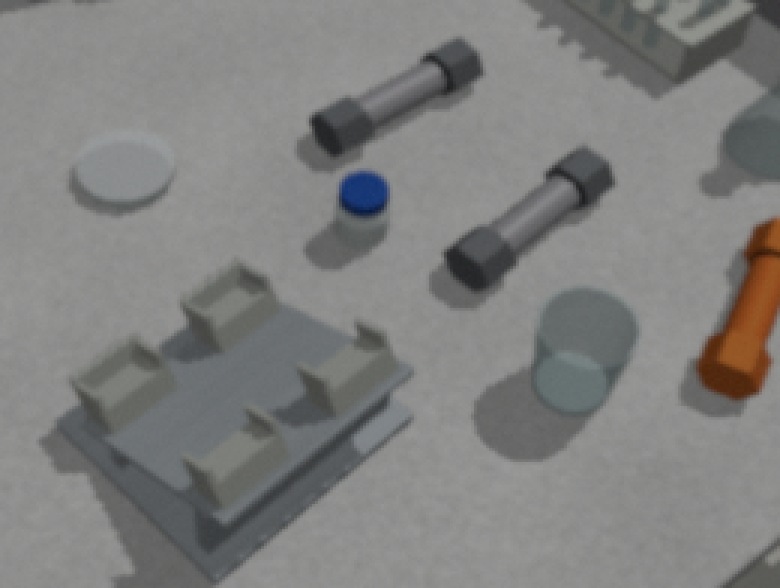

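View pics/top0d.png

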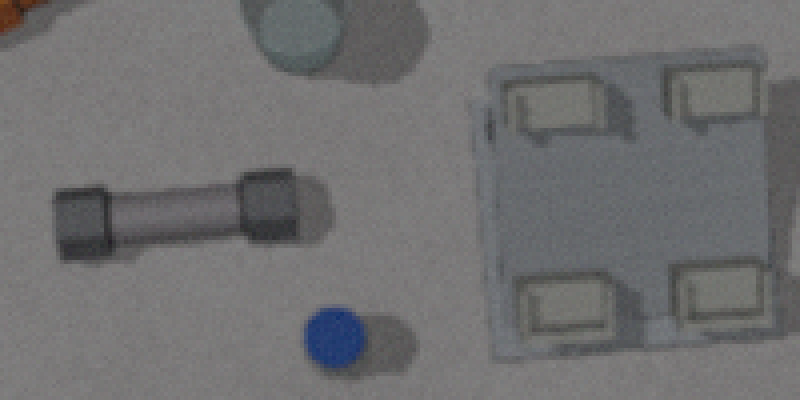

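```bash
cat >> h.py <<'E'
def tool():
    s=read_state();return np.array(s['position']),R.from_rotvec(s['tcp_rot']).as_matrix()
def rel(target,yawto=None):
    """shares to take TCP from current to target; yawto: wanted world direction of tool z"""
    p,M=tool();v=M.T@(np.array(target)-p)/.25;out=list(np.round(v,3))
    if yawto is not None:
        w=M.T@np.array([*yawto,0]);an=np.degrees(np.arctan2(-w[1],w[2]));an=(an+90)%180-90;out.append(('turn/60 for jaw axis (mod 180deg)',round(an/60,3)))
    return out
E
python3 - <<'E'
from h import *
np.set_printoptions(precision=4,suppress=True)
p,M=tool();print(p);print(M);print(rel([.45,.13,.3],(1,0)))
P,a,d=cloud('top0')
m=(d>0)&(P[...,2]>.08)&(P[...,2]<.11)&(abs(P[...,0]-.78)<.1)&(abs(P[...,1]-.05)<.07)
print('beaker',P[m].min(0),P[m].max(0))
v,u=np.mgrid[0:420,0:560]
print(onz('top0',[(264,128),(264,118),(252,100),(264,97),(276,100),(251,105),(277,105)],.0),onz('top0',[(264,97),(251,103),(277,103)],.095))
E
```

```text
[0.1337 0.5074 0.2262]
[[-0.0005 -0.9669  0.255 ]
 [-0.0011  0.255   0.9669]
 [-1.      0.0002 -0.0012]]
[np.float64(-0.294), np.float64(-1.608), np.float64(-1.137), ('turn/60 for jaw axis (mod 180deg)', np.float64(1.254))]
beaker [0.7293 0.0058 0.0807] [0.8077 0.0835 0.0995]
[[0.7386 0.0457 0.    ]
 [0.7687 0.0463 0.    ]
 [0.8231 0.0827 0.    ]
 [0.8325 0.0475 0.    ]
 [0.8236 0.012  0.    ]
 [0.8078 0.0853 0.    ]
 [0.8084 0.0088 0.    ]] [[0.8033 0.0424 0.095 ]
 [0.786  0.0779 0.095 ]
 [0.7865 0.0063 0.095 ]]
```

```bash
python3 -m creep '[[[-0.3,-0.9,-0.65,0.9,1],[-0.3,-0.9,-0.65,0.9,1],[-0.3,-0.9,-0.65,0.9,1],[-0.3,-0.9,-0.65,0.9,1],[-0.3,-0.9,-0.65,0.9,1],[-0.3,-0.9,-0.65,0.9,1],[-0.3,-0.9,-0.65,0.9,1],[-0.3,-0.9,-0.65,0.9,1]]]'
python3 - <<'E'
from h import *
print(rel([.5,.08,.3],(1,0)))
E
```

```text
time: 0.82
position: [0.314, 0.2894, 0.3035]
tcp_rot: [-0.282, 1.548, 0.28]
wrist_force: [0.7, 1.5, 0.3]
opening: 0.0918
[np.float64(0.017), np.float64(-1.045), np.float64(0.403), ('turn/60 for jaw axis (mod 180deg)', np.float64(0.342))]
```

```bash
python3 -m creep '[[[0,-0.75,0.5,0.342,1],[0,-0.75,0.5,0.342,1],[0,-0.75,0.5,0.342,1],[0,-0.75,0.5,0.342,1],[0,-0.75,0.5,0.342,1],[0,-0.75,0.5,0.342,1],[0,-0.75,0.5,0.342,1]]]'
python3 - <<'E'
from h import *
shot('wrist','w1'); p,M=tool();print(p,M)
E
```

```text
time: 1.4
position: [0.497, 0.1609, 0.3005]
tcp_rot: [-0.007, 1.572, 0.006]
wrist_force: [-1.2, -0.7, -1.5]
opening: 0.0921
[0.49519561 0.16239347 0.30067835] [[-1.87647465e-03 -9.36249236e-03  9.99954410e-01]
 [-1.91504444e-04  9.99956156e-01  9.36214933e-03]
 [-9.99998221e-01 -1.73927878e-04 -1.87818534e-03]]
```

View pics/w1.png

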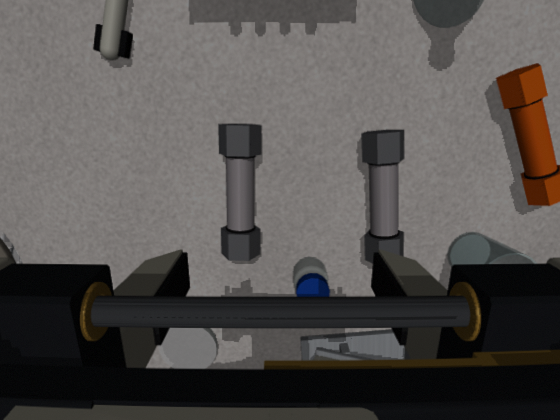

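```bash
cat >> h.py <<'E'
def canfit(tag,c,zl=.03,zh=.06,half=.11):
    C,a,d=cloud(tag)
    m=(d>0)&(C[...,2]>zl)&(C[...,2]<zh)&(abs(C[...,0]-c[0])<.045)&(abs(C[...,1]-c[1])<half)
    lab=cv2.connectedComponents(m.astype(np.uint8))[1];k=np.argmax(np.bincount(lab[m]));m=lab==k
    p=C[m];q=p[:,:2]
    (cc,sz,an)=cv2.minAreaRect((q*1000).astype(np.float32)); 
    u=np.linalg.svd(q-q.mean(0))[2][0];u=u*np.sign(u[1])
    t=(q-q.mean(0))@u;lo,hi=np.percentile(t,[.5,99.5])
    return dict(rect=(np.round(cc,1),np.round(sz,1)),mean=q.mean(0),axis=u,mid=q.mean(0)+u*(lo+hi)/2,len=hi-lo,ztop=np.percentile(p[:,2],[50,95]),n=len(p))
E
python3 - <<'E'
from h import *
np.set_printoptions(precision=4,suppress=True)
for t in('w1','top0','scene0'):
  for c in((.4446,.132),(.632,.128)):
    try: print(t,canfit(t,c))
    except Exception as e: print(t,e)
E
```

```text
w1 {'rect': (array([445.4, 134.1]), array([171.,  46.])), 'mean': array([0.4467, 0.1387]), 'axis': array([0.0177, 0.9998]), 'mid': array([0.4466, 0.1345]), 'len': np.float64(0.16916486138060433), 'ztop': array([0.0405, 0.0467]), 'n': 4091}
w1 {'rect': (array([630.1, 127.8]), array([ 46.3, 169.8])), 'mean': array([0.626, 0.14 ]), 'axis': array([-0.1039,  0.9946]), 'mid': array([0.627 , 0.1307]), 'len': np.float64(0.16295046546538094), 'ztop': array([0.0401, 0.0468]), 'n': 3643}
top0 {'rect': (array([444.8, 135. ]), array([171.6,  47.8])), 'mean': array([0.4443, 0.1363]), 'axis': array([0.0335, 0.9994]), 'mid': array([0.4442, 0.1349]), 'len': np.float64(0.17099538160085845), 'ztop': array([0.0405, 0.0488]), 'n': 785}
top0 {'rect': (array([628. , 129.4]), array([ 48. , 171.7])), 'mean': array([0.6271, 0.1297]), 'axis': array([-0.1014,  0.9948]), 'mid': array([0.6272, 0.1289]), 'len': np.float64(0.17017577358558045), 'ztop': array([0.0403, 0.0483]), 'n': 786}
scene0 {'rect': (array([447.5, 135.3]), array([173.7,  52.1])), 'mean': array([0.4522, 0.1307]), 'axis': array([0.0213, 0.9998]), 'mid': array([0.4523, 0.134 ]), 'len': np.float64(0.17058280686776195), 'ztop': array([0.0427, 0.0506]), 'n': 733}
scene0 {'rect': (array([633. , 127.2]), array([ 50.6, 174.3])), 'mean': array([0.6365, 0.125 ]), 'axis': array([-0.1066,  0.9943]), 'mid': array([0.6362, 0.1275]), 'len': np.float64(0.17121304292073472), 'ztop': array([0.0413, 0.0493]), 'n': 862}
```

```bash
python3 -m creep '[[[-0.2,-1,0.4,0,1],[-0.2,-1,0.4,0,1],[-0.2,-1,0.4,0,1],[-0.2,-1,0.4,0,1],[-0.2,-1,0.4,0,1],[-0.2,-1,0.4,0,1],[-0.2,-1,0.4,0,1]]]' && python3 -m creep '[[[0,-0.5,0,0,1],[0,-0.5,0,0,1],[0,-0.5,0,0,1],[0,-0.5,0,0,1],[0,-0.5,0,0,1]]]'
python3 - <<'E'
from h import *
shot('wrist','w2'); p,M=tool();print(p)
E
python3 -m creep '[[[0,-0.32,-0.2,0,1],[0,-0.32,-0.2,0,1],[0,-0.32,-0.2,0,1],[0,-0.32,-0.2,0,1]]]'
python3 - <<'E'
from h import *
shot('wrist','w3'); p,M=tool();print(p)
E
```

```text
time: 2.03
position: [0.5978, -0.0874, 0.3523]
tcp_rot: [-0.01, 1.57, 0.008]
wrist_force: [0.1, -0.7, -0.1]
opening: 0.0918
time: 2.45
position: [0.5985, -0.2107, 0.351]
tcp_rot: [-0.007, 1.572, 0.009]
wrist_force: [1.2, 0.4, -0.0]
opening: 0.0919
[ 0.59872811 -0.20914457  0.35143528]
time: 2.83
position: [0.5489, -0.2909, 0.3523]
tcp_rot: [-0.009, 1.571, 0.008]
wrist_force: [-0.8, 0.2, -0.6]
opening: 0.092
[ 0.54987028 -0.28950137  0.35227805]
```

View pics/w2.png

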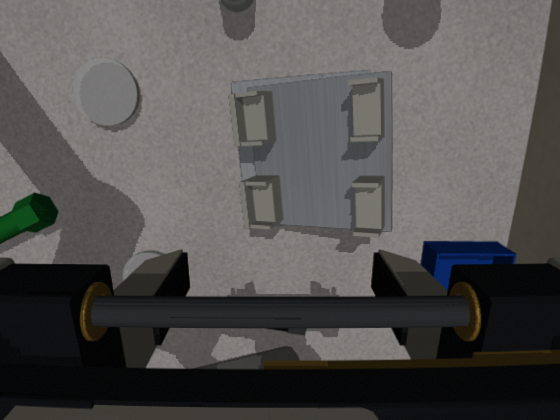

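View pics/w3.png

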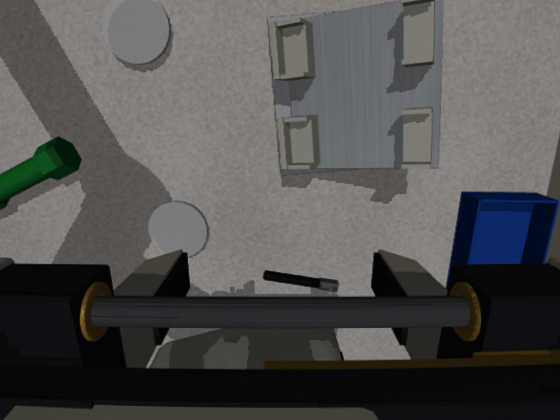

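```bash
cat > rest.py <<'E'
from h import *
from scipy.optimize import minimize
np.set_printoptions(precision=4,suppress=True)
pts={}
for t in('w2','w3','top0','scene0'):
    C,a,d=cloud(t);m=(d>0)&(C[...,2]>.02)&(C[...,2]<.18)&(abs(C[...,0]-.63)<.13)&(abs(C[...,1]+.195)<.14);pts[t]=C[m]
def defr(th):
    x,y,z,yaw=th;return R.from_euler('z',yaw).as_matrix()@R.from_euler('y',-25,degrees=True).as_matrix(),np.array([x,y,z])
def model(q,t=4):
    x,y=q[:,0]*1e3,q[:,1]*1e3;h=np.full(len(q),np.nan)
    yy=abs(y)-55
    s=(abs(abs(x)-70)<15)&(abs(yy)<27);h[s]=0
    l=(abs(abs(x)-70)<15)&(abs(yy)>27)&(abs(yy)<27+t);h[l]=16
    st=(x<-85)&(x>-85-t)&(abs(yy)<27);h[st]=20
    return h/1e3
def cost(th,P):
    M,o=defr(th);q=(P-o)@M;h=model(q);m=~np.isnan(h)
    e=np.minimum(((q[m,2]-h[m])/.003)**2,4)-4
    return e.sum()/len(P)
if __name__=='__main__':
    allp=list(pts.items())+[('w',np.r_[pts['w2'],pts['w3']])]
    for t,P in allp:
        best=None
        for y0 in(-.2,-.19,-.21):
          for yaw in(.05,.1):
            r=minimize(cost,[.634,y0,.085,yaw],args=(P,),method='Nelder-Mead',options=dict(initial_simplex=np.array([[.634,y0,.085,yaw],[.644,y0,.085,yaw],[.634,y0+.01,.085,yaw],[.634,y0,.09,yaw],[.634,y0,.085,yaw+.05]]),maxiter=500))
            if best is None or r.fun<best.fun:best=r
        print(t,len(P),best.x,best.fun)
E
python3 rest.py
python3 - <<'E'
import cv2
a=cv2.imread('pics/w2.png');cv2.imwrite('pics/w2c.png',cv2.resize(a[60:250,220:405],None,fx=3.1,fy=3.1,interpolation=3))
E
```

```text
w2 22603 [ 0.6338 -0.1943  0.0851  0.0956] -0.9019657630221337
w3 25869 [ 0.6332 -0.1941  0.0851  0.0945] -0.919453754597506
top0 4670 [ 0.6334 -0.1927  0.084   0.1001] -0.6629766642032837
scene0 5881 [ 0.6364 -0.1945  0.0858  0.0975] -0.6857516083140424
w 48472 [ 0.6337 -0.1942  0.0851  0.0944] -0.9089142448973201
```

View pics/w2c.png

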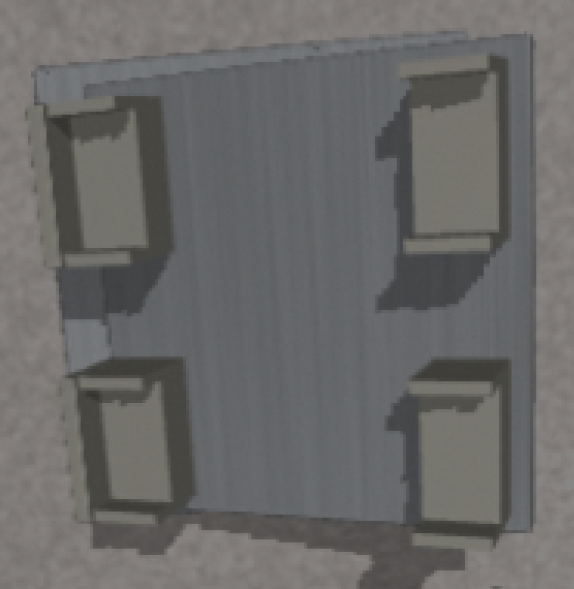

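Rest fitted consistently from four views: deck origin (0.634,-0.194,0.085), yaw 5.4°; height agrees with the text. Canisters: near at (0.4455,0.1345), far at (0.629,0.129), tops at 47 mm. Going to the near one.

```bash
python3 - <<'E'
from h import *
print(rel([.4455,.1345,.12],(1,-.02)))
E
```

```text
[np.float64(0.93), np.float64(1.701), np.float64(-0.397), ('turn/60 for jaw axis (mod 180deg)', np.float64(0.031))]
```

```bash
python3 -m creep '[[[0.2,1,-0.3,0.031,1],[0.2,1,-0.3,0.031,1],[0.2,1,-0.3,0.031,1],[0.2,1,-0.3,0.031,1],[0.2,1,-0.3,0.031,1],[0.2,1,-0.3,0.031,1],[0.2,1,-0.3,0.031,1]]]' && python3 -m creep '[[[0.7,0.7,-0.1,0,1],[0.7,0.7,-0.1,0,1],[0.7,0.7,-0.1,0,1],[0.7,0.7,-0.1,0,1],[0.7,0.7,-0.1,0,1],[0.7,0.7,-0.1,0,1],[0.7,0.7,-0.1,0,1],[0.7,0.7,-0.1,0,1]]]'
python3 - <<'E'
from h import *
print(rel([.4455,.1345,.006],(1,-.02)));shot('wrist','w4');print(canfit('w4',(.4455,.1345)))
E
```

```text
time: 3.47
position: [0.4695, -0.0348, 0.3015]
tcp_rot: [0.013, 1.572, -0.009]
wrist_force: [0.9, -0.0, 0.3]
opening: 0.092
time: 4.13
position: [0.4485, 0.1368, 0.1258]
tcp_rot: [0.011, 1.574, -0.011]
wrist_force: [1.3, -0.1, 0.4]
opening: 0.0916
[np.float64(0.479), np.float64(-0.01), np.float64(-0.01), ('turn/60 for jaw axis (mod 180deg)', np.float64(0.005))]
{'rect': (array([445. , 142.4]), array([152.1,  46.2])), 'mean': array([0.44564583, 0.1531606 ]), 'axis': array([0.01619323, 0.99986888]), 'mid': array([0.44551869, 0.14531027]), 'len': np.float64(0.14578290435243058), 'ztop': array([0.04019256, 0.04655258]), 'n': 9719}
```

View pics/w4.png

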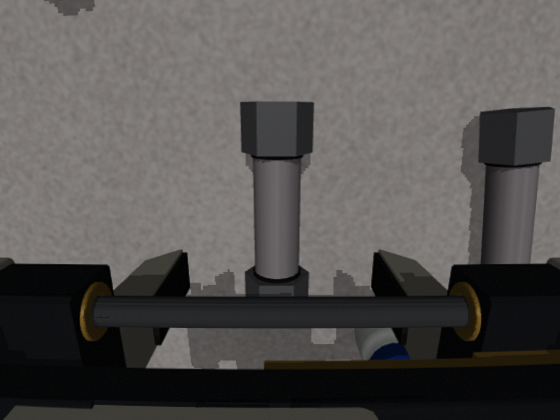

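```bash
python3 -m creep '[[[0.15,-0.01,-0.01,0,1],[0.3,-0.01,-0.01,0,1],[0.42,-0.01,-0.01,0,1],[0.475,-0.01,-0.01,0,1],[0.475,-0.01,-0.01,0,1],[0.475,-0.01,-0.01,0,0.3],[0.475,-0.01,-0.01,0,0.3],[0.475,-0.01,-0.01,0,0.3]]]' 12 && python3 -m creep '[[[0,0,0,0,0.3],[0,0,0,0,0.3],[0,0,0,0,0.3],[0,0,0,0,0.3]]]' 12
python3 -c "
from h import *
print(read_state()['torque'])"
```

```text
time: 4.85
position: [0.4495, 0.1315, 0.0098]
tcp_rot: [0.016, 1.567, -0.015]
wrist_force: [0.0, -0.3, 0.2]
opening: 0.0763
time: 5.18
position: [0.4481, 0.1315, 0.0083]
tcp_rot: [0.016, 1.57, -0.016]
wrist_force: [-0.7, 1.1, 0.1]
opening: 0.0495
[-0.08484666  0.06165921  0.02727943]
```

```bash
python3 -m creep '[[[0.01,0.01,-0.01,0,0],[0.01,0.01,-0.01,0,0],[0.01,0.01,-0.01,0,0],[0.01,0.01,-0.01,0,0]]]' 12 && python3 -m creep '[[[-0.015,0,0,0,0],[-0.03,0,0,0,0],[-0.045,0,0,0,0],[-0.06,0,0,0,0],[-0.07,0,0,0,0],[-0.08,0,0,0,0],[-0.08,0,0,0,0]]]' 12
python3 -c "
from h import *
print(read_state()['torque']);shot('wrist','w5')"
```

```text
time: 5.52
position: [0.4449, 0.1342, 0.0051]
tcp_rot: [0.016, 1.572, -0.016]
wrist_force: [-0.7, 1.5, -2.1]
opening: 0.0354
time: 6.1
position: [0.4457, 0.1339, 0.026]
tcp_rot: [0.016, 1.57, -0.016]
wrist_force: [-0.1, -0.2, -4.4]
opening: 0.0359
[-0.30412997  0.12822267  0.00761777]
```

View pics/w5.png

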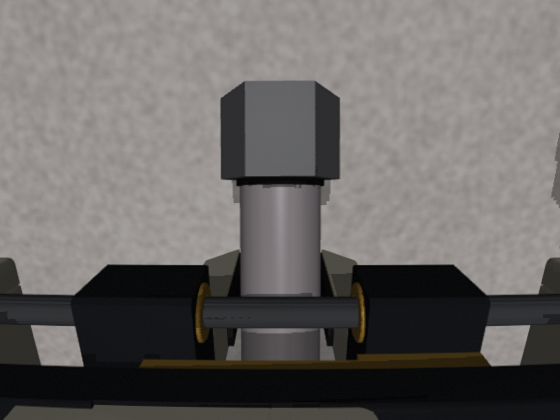

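```bash
python3 - <<'E'
from h import *
C,a,d=cloud('w5')
for v in(90,110,130,150,170,200,230):print(v,np.round(np.nanmedian(C[v-3:v+3,270:290].reshape(-1,3),0),4))
print(tool()[0])
E
```

```text
90 [0.4467 0.2182 0.0453]
110 [0.4466 0.2109 0.0472]
130 [0.4464 0.2036 0.049 ]
150 [0.4463 0.1963 0.051 ]
170 [0.4463 0.189  0.0529]
200 [0.4461 0.1766 0.0506]
230 [0.4456 0.165  0.0535]
[0.44557272 0.1338094  0.02578871]
```

```bash
python3 -m creep '[[[0.03,0,0,0,0],[0.06,0,0,0,0],[0.08,0,0,0,0],[0.084,0,0,0,0],[0.084,0,0,0,0.6],[0.084,0,0,0,0.6],[0.084,0.06,0,0,0.6],[0.084,0.06,0,0,0.6]]]' 10 && python3 -m creep '[[[0,0,0,0,0],[0,0,0,0,0],[0,0,0,0,0],[0,0,0,0,0]]]' 10
python3 -c "
from h import *
print(read_state()['torque'])"
```

```text
time: 6.82
position: [0.446, 0.1501, 0.0042]
tcp_rot: [0.016, 1.57, -0.015]
wrist_force: [-0.6, 0.3, 0.1]
opening: 0.0538
time: 7.15
position: [0.4458, 0.1486, 0.0044]
tcp_rot: [0.016, 1.571, -0.016]
wrist_force: [-0.0, -0.6, -0.9]
opening: 0.0358
[-0.08220152  0.07322486 -0.04409999]
```

Heavy end of the near canister is at +y (that end stayed down, the slope measured 14.6°). Regripped 15 mm toward it; now tilting by lifting with a light grip.

```bash
python3 -m creep '[[[-0.015,0,0,0,0],[-0.03,0,0,0,0],[-0.045,0,0,0,0],[-0.06,0,0,0,0],[-0.075,0,0,0,0],[-0.09,0,0,0,0],[-0.105,0,0,0,0],[-0.11,0,0,0,0]]]' 10
python3 - <<'E'
from h import *
shot('wrist','w6')
C,a,d=cloud('w6')
for v in(90,110,130,150,170,200,230):print(v,np.round(np.nanmedian(C[v-3:v+3,270:290].reshape(-1,3),0),4))
s=read_state();print(tool()[0],s['torque'],s['wrist_force'])
E
```

```text
time: 7.82
position: [0.446, 0.149, 0.0326]
tcp_rot: [0.016, 1.57, -0.016]
wrist_force: [-0.2, -0.1, -6.1]
opening: 0.0353
90 [4.471e-01 2.359e-01 1.000e-04]
110 [4.471e-01 2.259e-01 1.000e-04]
130 [0.4468 0.218  0.0434]
150 [0.4468 0.2102 0.0469]
170 [0.4467 0.2025 0.0504]
200 [0.4462 0.1913 0.0556]
230 [0.446  0.1786 0.0554]
[0.44603882 0.14900454 0.03260064] [-0.21349724  0.03189421  0.00378841] [-0.11663289 -0.53408591 -4.70990534]
```

View pics/w6.png

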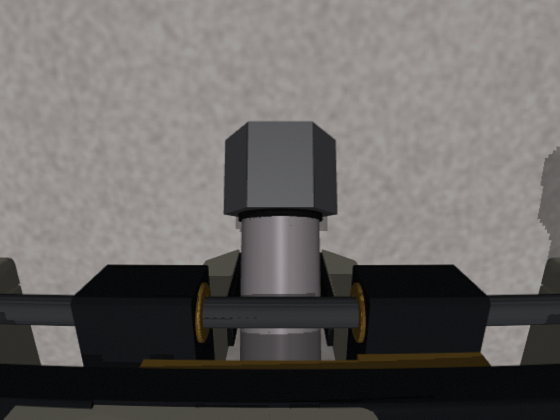

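```bash
python3 -m creep '[[[0,0,0,0,0],[0,0,0,0,0],[-0.05,0,0,0,0],[-0.15,0,0,0,0],[-0.3,0,0,0,0],[-0.5,0,0,0,0],[-0.65,0,0,0,0],[-0.75,0,0,0,0]]]' 60 && python3 -m creep '[[[-0.15,-0.3,0,-0.2,0],[-0.15,-0.6,0,-0.5,0],[-0.15,-0.9,0.1,-0.9,0],[-0.15,-1,0.2,-0.9,0],[-0.15,-1,0.3,-0.9,0],[-0.15,-1,0.3,-0.9,0],[-0.15,-1,0.3,-0.9,0],[-0.15,-1,0.3,-0.9,0]]]' 60
python3 - <<'E'
from h import *
from rest import defr
M,o=defr([.6337,-.1942,.0851,.0944])
for y in(-.055,.055):print(M@[-.015,y,.023]+o-[0,0,.019])
t=M@[-.015,-.055,.023]+o-[0,0,.019]
print(tool(),rel(t+[0.0,0,.08],M[:2,1]))
E
```

```text
time: 8.53
position: [0.4461, 0.1491, 0.2228]
tcp_rot: [0.016, 1.568, -0.015]
wrist_force: [1.6, 0.2, -5.8]
opening: 0.0348
time: 9.2
position: [0.5178, -0.1084, 0.2565]
tcp_rot: [-0.704, 1.454, 0.699]
wrist_force: [-1.2, 1.1, -5.7]
opening: 0.0351
[ 0.6157 -0.2512  0.0806]
[ 0.6053 -0.1416  0.0806]
(array([ 0.5178, -0.1084,  0.2565]), array([[ 0.0016, -0.7825,  0.6226],
       [-0.0031,  0.6226,  0.7825],
       [-1.    , -0.0032, -0.0014]])) [np.float64(0.386), np.float64(-0.661), np.float64(-0.202), ('turn/60 for jaw axis (mod 180deg)', np.float64(-0.732))]
```

```bash
python3 -m creep '[[[0,-0.3,-0.1,-0.2,0],[0.1,-0.5,-0.15,-0.4,0],[0.15,-0.64,-0.2,-0.6,0],[0.2,-0.661,-0.202,-0.732,0],[0.2,-0.661,-0.202,-0.732,0],[0.2,-0.661,-0.202,-0.732,0],[0.2,-0.661,-0.202,-0.732,0]]]' 60
python3 - <<'E'
from h import *
from rest import defr
shot('wrist','w7');shot('scene','s7');shot('top','t7')
M,o=defr([.6337,-.1942,.0851,.0944])
t=M@[-.015,-.055,.023]+o-[0,0,.019]
print(tool()[0],rel(t+[0.0,0,.03],M[:2,1]))
E
```

```text
time: 9.78
position: [0.6126, -0.2458, 0.2039]
tcp_rot: [-1.275, 1.163, 1.284]
wrist_force: [0.2, -0.1, -5.1]
opening: 0.0346
[ 0.6131 -0.2446  0.2069] [np.float64(0.385), np.float64(-0.008), np.float64(-0.027), ('turn/60 for jaw axis (mod 180deg)', np.float64(-0.005))]
```

View pics/w7.png

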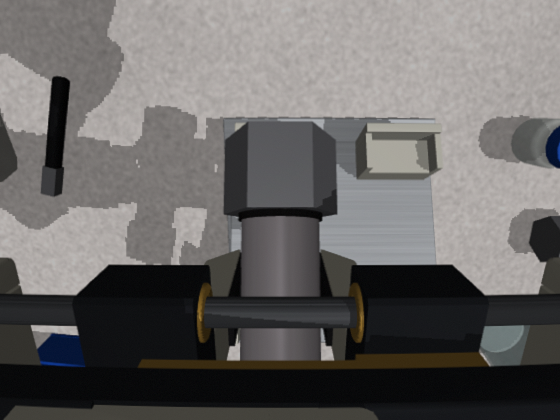

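View pics/s7.png

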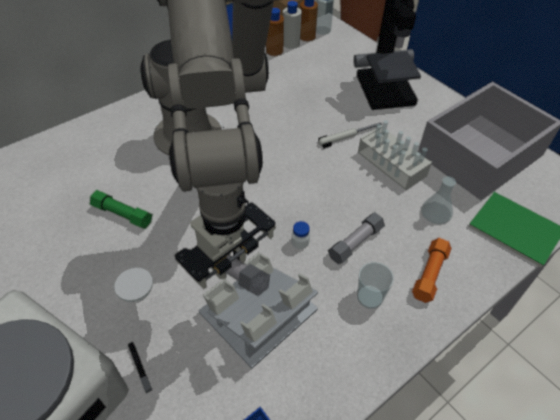

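```bash
cat > chk.py <<'E'
from h import *
from rest import defr
np.set_printoptions(precision=4,suppress=True)
M,o=defr([.6337,-.1942,.0851,.0944])
def chk(tag,off,lane):
    C,a,d=cloud(tag);p=np.load(f'pics/{tag}.npz')['pos']
    t=M@[-off,lane,.023]+o-[0,0,.019]
    D=(C+(t-p)-o)@M
    sub=D[100:250,225:340];dd=d[100:250,225:340]
    prof=[]
    for v in range(105,250,8):
        q=np.nanmedian(D[v-2:v+3,272:288].reshape(-1,3),0);prof.append(q);
    print('centre profile x z (deck, as if TCP at target)');print(np.array(prof)[:,[0,2]].T)
    m=(dd>0)&(sub[...,2]>.035)&(abs(sub[...,1]-lane)<.03)&(sub[...,0]<-.04);q=sub[m]
    print('cap x min',np.percentile(q[:,0],1),'y range',np.percentile(q[:,1],[1,50,99])-lane,'top z',np.percentile(q[:,2],[50,90]))
E
python3 - <<'E'
from chk import *
chk('w7',.015,-.055)
E
```

```text
centre profile x z (deck, as if TCP at target)
[[-0.1829 -0.1759 -0.0848 -0.0812 -0.0777 -0.0743 -0.0709 -0.0676 -0.0643
  -0.0609 -0.0577 -0.0544 -0.0511 -0.0484 -0.0454 -0.0421 -0.0388 -0.0355
  -0.0322]
 [-0.1445 -0.1478  0.0444  0.0451  0.0451  0.0451  0.0451  0.045   0.0448
   0.0449  0.0447  0.0447  0.0446  0.0412  0.0395  0.0394  0.0394  0.0391
   0.0392]]
cap x min -0.08449511226130128 y range [-0.0183  0.      0.0184] top z [0.0445 0.0456]
```

```bash
python3 -m creep '[[[0.1,-0.02,-0.027,-0.005,0],[0.2,-0.022,-0.027,-0.005,0],[0.3,-0.022,-0.027,-0.005,0],[0.37,-0.022,-0.027,-0.005,0],[0.41,-0.022,-0.027,-0.005,0],[0.425,-0.022,-0.027,-0.005,0],[0.425,-0.022,-0.027,-0.005,0],[0.425,-0.022,-0.027,-0.005,0]]]' 60
python3 - <<'E'
from chk import *
t=M@[-.011,-.055,.023]+o-[0,0,.019]
print(rel(t,M[:2,1]),read_state()['wrist_force'])
E
```

```text
time: 10.6
position: [0.6201, -0.2515, 0.1023]
tcp_rot: [-1.282, 1.161, 1.278]
wrist_force: [0.6, -0.6, -6.0]
opening: 0.0351
[np.float64(0.08), np.float64(0.003), np.float64(0.003), ('turn/60 for jaw axis (mod 180deg)', np.float64(0.003))] [ 0.5547 -0.6385 -6.027 ]
```

```bash
python3 -m creep '[[[0.015,0,0,0,0],[0.03,0,0,0,0],[0.045,0,0,0,0],[0.055,0,0,0,0],[0.062,0,0,0,0],[0.066,0,0,0,0],[0.069,0,0,0,0],[0.069,0,0,0,0]]]' 60
python3 -c "
from h import *
s=read_state();print(s['wrist_force'],s['torque'])"
python3 -m creep '[[[0.003,0,0,0,0],[0.006,0,0,0,0],[0.009,0,0,0,0],[0.012,0,0,0,0],[0.012,0,0,0,0]]]' 60
python3 -c "
from h import *
s=read_state();print(s['wrist_force'],s['torque'])"
```

```text
time: 11.27
position: [0.6194, -0.2513, 0.0846]
tcp_rot: [-1.281, 1.161, 1.28]
wrist_force: [-3.5, 2.4, 3.0]
opening: 0.0349
[-3.52938377  2.36224939  3.02272053] [ 0.32712814  0.43090037 -0.04560347]
time: 11.68
position: [0.6194, -0.2513, 0.0844]
tcp_rot: [-1.282, 1.161, 1.279]
wrist_force: [-11.3, 5.5, 19.4]
opening: 0.0352
[-11.25878837   5.51502485  19.43115045] [ 0.88813468  1.60382367 -0.07425821]
```

```bash
python3 -m creep '[[[-0.011,0,0,0,0],[-0.011,0,0,0,0],[-0.011,0,0,0,0],[-0.011,0,0,0,0]]]' 12
python3 - <<'E'
from chk import *
s=read_state();print(s['position'],s['wrist_force'],s['torque'])
shot('wrist','w8');chk('w8',.011,-.055)
C,a,d=cloud('w8');D=(C-o)@M
print(np.round([np.nanmedian(D[v-2:v+3,272:288].reshape(-1,3),0)[[0,2]] for v in range(105,250,16)],4).T)
E
```

```text
time: 12.02
position: [0.6198, -0.2516, 0.0842]
tcp_rot: [-1.282, 1.161, 1.279]
wrist_force: [-3.4, 2.3, 7.0]
opening: 0.0355
[ 0.6198 -0.2516  0.0842] [-3.4006  2.3253  7.0467] [0.2634 0.4515 0.0067]
centre profile x z (deck, as if TCP at target)
[[-0.1267 -0.1172 -0.0811 -0.0776 -0.074  -0.0705 -0.0672 -0.0639 -0.0604
  -0.0572 -0.0538 -0.0506 -0.0473 -0.0446 -0.0415 -0.0382 -0.0349 -0.0317
  -0.0284]
 [-0.0367 -0.0287  0.0442  0.0446  0.0448  0.0445  0.0446  0.0446  0.0446
   0.0444  0.0445  0.0445  0.0446  0.0409  0.0395  0.0393  0.0394  0.0394
   0.0394]]
cap x min -0.08123305295823578 y range [-0.018   0.0003  0.0183] top z [0.0442 0.0452]
[[-0.1254 -0.0798 -0.0728 -0.066  -0.0591 -0.0526 -0.046  -0.0403 -0.0337
  -0.0272]
 [-0.0352  0.0458  0.0464  0.0461  0.0462  0.0461  0.0462  0.0411  0.0409
   0.041 ]]
```

View pics/w8.png

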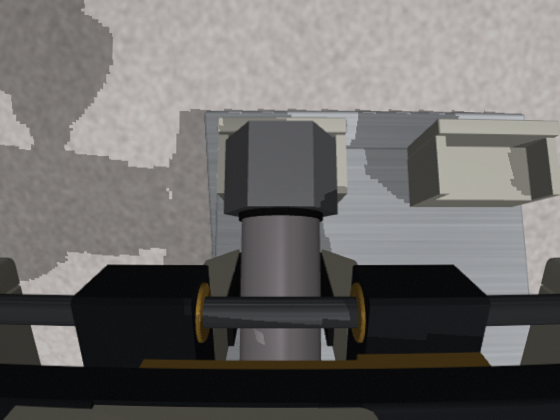

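```bash
python3 -m creep '[[[0,0.004,0,0,0],[0.002,0.008,0,0,0],[0.004,0.012,0,0,0],[0.006,0.016,0,0,0],[0.008,0.02,0,0,0],[0.0095,0.024,0,0,0],[0.0095,0.024,0,0,0]]]' 15
python3 - <<'E'
from chk import *
s=read_state();print(s['position'],s['wrist_force'],s['torque'])
shot('wrist','w9')
C,a,d=cloud('w9');D=(C-o)@M
print(np.round([np.nanmedian(D[v-2:v+3,272:288].reshape(-1,3),0)[[0,2]] for v in range(105,250,8)],4).T)
E
```

```text
time: 12.65
position: [0.6151, -0.2526, 0.082]
tcp_rot: [-1.284, 1.16, 1.276]
wrist_force: [1.8, 0.0, 5.9]
opening: 0.0357
[ 0.6151 -0.2526  0.082 ] [1.8206 0.0324 5.8604] [ 0.1084 -0.3843 -0.0444]
[[-0.1296 -0.125  -0.0852 -0.0817 -0.0782 -0.0747 -0.0714 -0.068  -0.0647
  -0.0613 -0.0581 -0.0547 -0.0515 -0.0488 -0.0457 -0.0424 -0.0391 -0.0358
  -0.0326]
 [-0.0334 -0.0356  0.0459  0.0461  0.0461  0.0462  0.0461  0.0461  0.0461
   0.0461  0.0459  0.0462  0.0461  0.0428  0.0408  0.041   0.041   0.041
   0.041 ]]
```

View pics/w9.png

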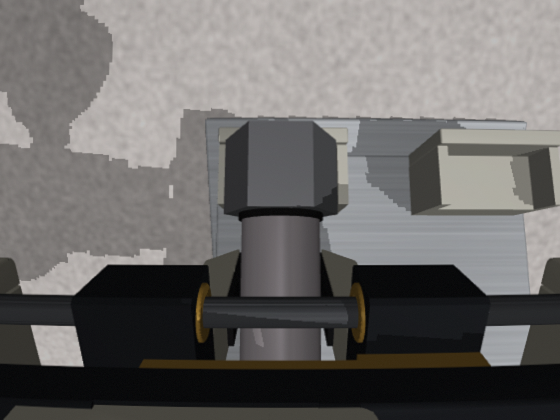

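```bash
python3 -m creep '[[[0.002,0.006,0,0,0],[0.003,0.01,0,0,0],[0.003,0.01,0,0,0],[0.003,0.01,0,0,0]]]' 15
python3 -m creep '[[[0,0,0,0,0.75],[0,0,0,0,0.75],[0,0,0,0,0.75],[0,0,0,0,0.75],[-0.1,0,0,0,0.75],[-0.2,0,0,0,0.75],[-0.35,0,0,0,0.75],[-0.5,0,0,0,0.75]]]' 15
python3 - <<'E'
from chk import *
shot('wrist','w10');shot('top','t10')
C,a,d=cloud('w10');D=(C-o)@M
m=(d>0)&(abs(D[...,1]+.055)<.01)&(D[...,0]<.1)
q=D[m]
for x in np.arange(-.095,.1,.01):
    k=abs(q[:,0]-x)<.002
    if k.sum()>3: print(round(x,3),np.round(np.median(q[k,2]),4),k.sum())
m=(d>0)&(abs(D[...,1]+.055)<.04)&(D[...,2]>.03)&(D[...,0]<-.045)&(D[...,0]>-.12);q=D[m];print(np.percentile(q,[1,50,99],axis=0))
E
```

```text
time: 13.03
position: [0.6151, -0.2526, 0.082]
tcp_rot: [-1.288, 1.156, 1.272]
wrist_force: [10.5, 1.4, 4.7]
opening: 0.0352
time: 13.7
position: [0.61, -0.252, 0.2051]
tcp_rot: [-1.278, 1.163, 1.283]
wrist_force: [-0.1, -1.3, -1.0]
opening: 0.069
-0.085 0.0461 84
-0.075 0.0462 134
-0.065 0.0462 141
-0.055 0.0462 145
-0.045 0.0404 152
-0.035 0.0402 142
-0.025 0.0403 146
-0.015 0.0403 146
-0.005 0.0403 138
0.005 0.0401 156
0.015 0.0401 161
0.025 0.0403 134
0.035 0.208 1314
0.045 0.2254 4476
0.065 0.0463 77
0.075 0.0461 177
0.085 0.046 81
[[-0.0853 -0.078   0.0306]
 [-0.0646 -0.0559  0.0455]
 [-0.0455 -0.0338  0.0476]]
```

View pics/w10.png

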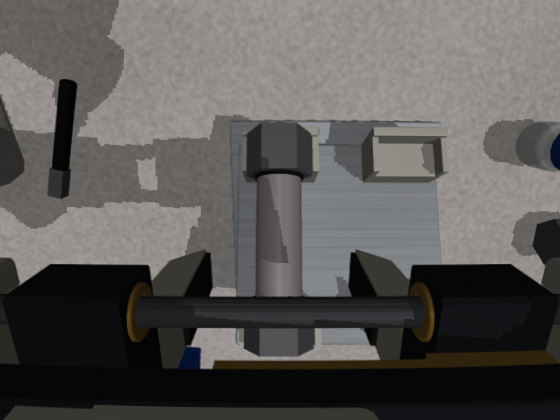

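```bash
python3 - <<'E'
from h import *
print(rel([.629,.129,.125],(.9946,.104)), rel([.62,-.05,.23]))
E
```

```text
[np.float64(0.341), np.float64(-0.207), np.float64(1.52), ('turn/60 for jaw axis (mod 180deg)', np.float64(1.493))] [np.float64(-0.075), np.float64(-0.106), np.float64(0.808)]
```

```bash
python3 -m creep '[[[-0.15,0,0,0.2,0.9],[-0.15,-0.1,0.2,0.5,0.9],[-0.15,-0.1,0.6,0.9,0.9],[-0.15,-0.1,0.9,0.9,0.9],[-0.1,-0.1,0.9,0.9,0.9],[-0.1,-0.1,0.9,0.9,0.9],[-0.1,-0.1,0.9,0.9,0.9],[-0.1,-0.1,0.9,0.9,0.9]]]'
python3 - <<'E'
from h import *
print(tool()[0],rel([.629,.129,.125],(.9946,.104)))
E
```

```text
time: 14.47
position: [0.6127, -0.0204, 0.2289]
tcp_rot: [-0.564, 1.497, 0.569]
wrist_force: [0.1, -0.8, -0.9]
opening: 0.0826
[ 0.61266478 -0.02036107  0.22890422] [np.float64(0.417), np.float64(0.403), np.float64(0.445), ('turn/60 for jaw axis (mod 180deg)', np.float64(0.592))]
```

```bash
python3 -m creep '[[[0,0.15,0.15,0.2,0.9],[0.05,0.3,0.3,0.4,0.9],[0.1,0.4,0.44,0.592,0.9],[0.25,0.403,0.445,0.592,0.9],[0.35,0.403,0.445,0.592,0.9],[0.417,0.403,0.445,0.592,0.9],[0.417,0.403,0.445,0.592,0.9]]]'
python3 - <<'E'
from h import *
shot('wrist','w11');print(canfit('w11',(.629,.129)))
print(tool()[0],rel([.629,.129,.0055],(.9946,.104)))
E
```

```text
time: 15.05
position: [0.6269, 0.124, 0.12]
tcp_rot: [-0.084, 1.58, 0.084]
wrist_force: [-0.6, -0.5, -0.3]
opening: 0.0828
{'rect': (array([629.5, 135. ]), array([ 45.4, 155.5])), 'mean': array([0.62841261, 0.14588227]), 'axis': array([-0.10493956,  0.9944786 ]), 'mid': array([0.62925875, 0.13786367]), 'len': np.float64(0.1488509536953176), 'ztop': array([0.04025761, 0.04661845]), 'n': 10556}
[0.62859967 0.12345468 0.12314934] [np.float64(0.471), np.float64(0.022), np.float64(0.007), ('turn/60 for jaw axis (mod 180deg)', np.float64(0.003))]
```

View pics/w11.png

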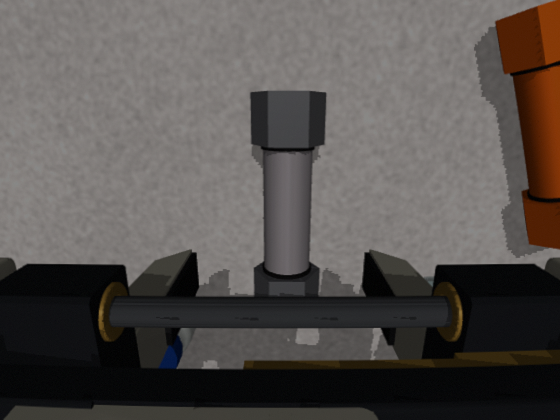

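```bash
python3 -m creep '[[[0.15,0.022,0.013,0,0.8],[0.3,0.022,0.013,0,0.7],[0.42,0.022,0.013,0,0.6],[0.473,0.022,0.013,0,0.6],[0.473,0.022,0.013,0,0.5],[0.473,0.022,0.013,0,0],[0.473,0.022,0.013,0,0],[0.473,0.022,0.013,0,0]]]' 12 && python3 -m creep '[[[0,0,0,0,0],[0,0,0,0,0],[0,0,0,0,0],[0,0,0,0,0]]]' 12
python3 -c "
from h import *
print(read_state()['torque'])"
```

```text
time: 15.77
position: [0.634, 0.1291, 0.0102]
tcp_rot: [-0.083, 1.566, 0.083]
wrist_force: [-2.1, -1.1, 3.9]
opening: 0.0356
time: 16.1
position: [0.6341, 0.1291, 0.0102]
tcp_rot: [-0.083, 1.566, 0.083]
wrist_force: [-2.6, -2.2, 7.6]
opening: 0.0358
[-0.30772469  0.45479209 -0.09315509]
```

```bash
python3 -m creep '[[[-0.02,0,0.016,0,0],[-0.035,0,0.016,0,0],[-0.05,0,0.016,0,0],[-0.065,0,0.016,0,0],[-0.08,0,0.016,0,0],[-0.09,0,0.016,0,0],[-0.1,0,0.016,0,0],[-0.1,0,0.016,0,0]]]' 12
python3 - <<'E'
from h import *
shot('wrist','w12')
C,a,d=cloud('w12')
for v in(70,90,110,130,150,170,200,230):print(v,np.round(np.nanmedian(C[v-3:v+3,270:290].reshape(-1,3),0),4))
s=read_state();print(tool()[0],s['torque'],s['wrist_force'],s['opening'])
E
```

```text
time: 16.77
position: [0.637, 0.1297, 0.0332]
tcp_rot: [-0.083, 1.569, 0.083]
wrist_force: [-0.6, 0.0, -3.7]
opening: 0.0354
70 [0.6263 0.2259 0.    ]
90 [0.6275 0.2133 0.0571]
110 [0.6283 0.2064 0.0819]
130 [0.6289 0.2009 0.0889]
150 [0.6295 0.1951 0.0874]
170 [0.6302 0.1888 0.0856]
200 [0.6312 0.1787 0.0829]
230 [0.6327 0.1653 0.0736]
[0.63687977 0.12982555 0.03285175] [0.13134355 0.01011523 0.03218363] [ 0.26669337  1.11585479 -3.82383452] 0.03553671224938042
```

View pics/w12.png

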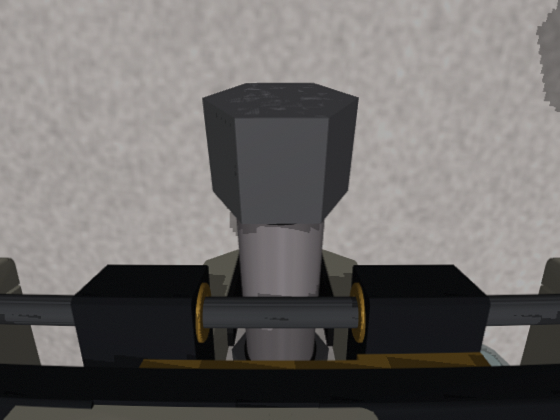

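```bash
python3 -m creep '[[[0.03,0,0,0,0],[0.06,0,0,0,0],[0.08,0,0,0,0],[0.092,0,0,0,0],[0.092,0,0,0,0],[0.092,0,0,0,0.65],[0.1,0,0,0,0.65],[0.11,-0.06,0,0,0.65]]]' 10 && python3 -m creep '[[[0,0,0,0,0.65],[0,0,0,0,0],[0,0,0,0,0],[0,0,0,0,0],[0,0,0,0,0],[0,0,0,0,0]]]' 10
python3 -c "
from h import *
print(read_state()['torque'])"
```

```text
time: 17.48
position: [0.6385, 0.1164, 0.005]
tcp_rot: [-0.085, 1.568, 0.086]
wrist_force: [1.2, 0.6, 0.5]
opening: 0.0511
time: 17.98
position: [0.6384, 0.1149, 0.0052]
tcp_rot: [-0.083, 1.569, 0.083]
wrist_force: [-0.3, -0.2, 0.4]
opening: 0.0352
[-0.11591051  0.06517492  0.00999793]
```

```bash
python3 -m creep '[[[-0.015,0,0,0,0],[-0.03,0,0,0,0],[-0.045,0,0,0,0],[-0.06,0,0,0,0],[-0.075,0,0,0,0],[-0.09,0,0,0,0],[-0.105,0,0,0,0],[-0.112,0,0,0,0]]]' 10
python3 - <<'E'
from h import *
shot('wrist','w13')
C,a,d=cloud('w13')
for v in(30,50,70,90,110,130,150,170,200,230):print(v,np.round(np.nanmedian(C[v-3:v+3,270:290].reshape(-1,3),0),4))
s=read_state();print(tool()[0],s['torque'],s['wrist_force'],s['opening'])
E
```

```text
time: 18.65
position: [0.6387, 0.1148, 0.0338]
tcp_rot: [-0.083, 1.568, 0.083]
wrist_force: [0.0, -0.4, -5.1]
opening: 0.0358
30 [0.626  0.2299 0.    ]
50 [0.6282 0.2077 0.0859]
70 [0.629  0.2009 0.1011]
90 [0.6295 0.1957 0.112 ]
110 [0.6299 0.1916 0.1101]
130 [0.6304 0.1871 0.1079]
150 [0.631  0.1821 0.1056]
170 [0.6315 0.1768 0.1034]
200 [0.6324 0.1678 0.0992]
230 [0.6338 0.1551 0.0877]
[0.63878932 0.11480125 0.03398999] [ 0.0469928   0.09262599 -0.02267787] [ 0.22188839  0.31463367 -5.07813667] 0.03530666271225866
```

View pics/w13.png

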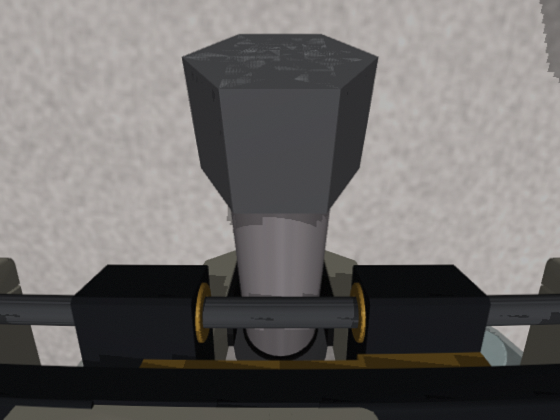

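```bash
python3 -m creep '[[[0,0,0,0,0],[0,0,0,0,0],[-0.05,0,0,0,0],[-0.15,0,0,0,0],[-0.3,0,0,0,0],[-0.5,0,0,0,0],[-0.7,0,0,0,0],[-0.85,0,0,0,0]]]' 60 && python3 -m creep '[[[-0.1,-0.1,-0.03,0.1,0],[-0.1,-0.25,-0.06,0.3,0],[-0.1,-0.45,-0.1,0.6,0],[-0.1,-0.65,-0.15,0.9,0],[-0.1,-0.8,-0.15,0.9,0],[-0.1,-0.9,-0.15,0.9,0],[-0.1,-0.9,-0.15,0.9,0],[-0.1,-0.9,-0.15,0.9,0]]]' 60
python3 - <<'E'
from chk import *
t=M@[-.011,.055,.023]+o-[0,0,.019]
print(tool(),rel(t+[0.0,0,.10],-M[:2,1]))
E
```

```text
time: 19.37
position: [0.6377, 0.1146, 0.2356]
tcp_rot: [-0.083, 1.57, 0.083]
wrist_force: [2.0, 0.3, -6.1]
opening: 0.0351
time: 20.03
position: [0.6242, -0.1162, 0.2583]
tcp_rot: [0.662, 1.468, -0.662]
wrist_force: [0.2, 0.3, -6.1]
opening: 0.0351
(array([ 0.6242, -0.1162,  0.2583]), array([[-0.0007,  0.7497,  0.6618],
       [-0.0001,  0.6618, -0.7497],
       [-1.    , -0.0006, -0.0004]])) [np.float64(0.304), np.float64(-0.112), np.float64(0.035), ('turn/60 for jaw axis (mod 180deg)', np.float64(0.6))]
```

```bash
python3 -m creep '[[[0,-0.05,0.02,0.15,0],[0.05,-0.112,0.035,0.3,0],[0.12,-0.112,0.035,0.45,0],[0.2,-0.112,0.035,0.6,0],[0.26,-0.112,0.035,0.6,0],[0.304,-0.112,0.035,0.6,0],[0.304,-0.112,0.035,0.6,0],[0.304,-0.112,0.035,0.6,0]]]' 60
python3 - <<'E'
from chk import *
t=M@[-.011,.055,.023]+o-[0,0,.019]
shot('wrist','w14');z=np.load('pics/w14.npz')
C,a,d=cloud('w14');D=(C+(t-z['pos'])-o)@M
print(np.round([np.nanmedian(D[v-2:v+3,272:288].reshape(-1,3),0) for v in range(20,250,12)],4).T)
print(rel(t+[0,0,.02],-M[:2,1]))
E
```

```text
time: 20.7
position: [0.6099, -0.1382, 0.1823]
tcp_rot: [1.128, 1.26, -1.128]
wrist_force: [0.3, -0.5, -5.4]
opening: 0.0345
[[ 0.0424  0.0342  0.0873  0.0874  0.0875  0.0877  0.0869  0.0842  0.0812
   0.0782  0.075   0.0716  0.0681  0.0644  0.0604  0.0564  0.0519  0.0424
   0.0373  0.0317]
 [ 0.0576  0.0574  0.0568  0.0567  0.0566  0.0565  0.0565  0.0565  0.0564
   0.0564  0.0563  0.0563  0.0563  0.0563  0.0562  0.0561  0.0562  0.056
   0.0559  0.0558]
 [-0.224  -0.2195  0.0086  0.0194  0.0293  0.0373  0.0425  0.0425  0.0424
   0.0425  0.0425  0.0425  0.0425  0.0426  0.0426  0.0426  0.0422  0.0377
   0.0378  0.0378]]
[np.float64(0.323), np.float64(-0.008), np.float64(0.011), ('turn/60 for jaw axis (mod 180deg)', np.float64(0.014))]
```

View pics/w14.png

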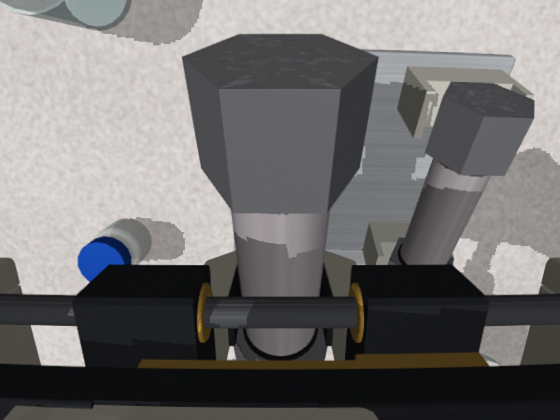

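```bash
python3 -m creep '[[[0.1,-0.008,0.011,0.01,0],[0.2,-0.008,0.011,0.014,0],[0.28,-0.008,0.011,0.014,0],[0.32,-0.008,0.011,0.014,0],[0.335,-0.008,0.011,0.014,0],[0.335,-0.008,0.011,0.014,0],[0.335,-0.008,0.011,0.014,0]]]' 60
python3 - <<'E'
from chk import *
t=M@[-.011,.055,.023]+o-[0,0,.019]
print(tool()[0],rel(t+[0,0,.004],-M[:2,1]),read_state()['wrist_force'])
E
```

```text
time: 21.33
position: [0.6094, -0.1415, 0.1]
tcp_rot: [1.142, 1.249, -1.14]
wrist_force: [-0.2, -1.1, -4.9]
opening: 0.0348
[ 0.6094 -0.1415  0.1   ] [np.float64(0.055), np.float64(-0.002), np.float64(-0.001), ('turn/60 for jaw axis (mod 180deg)', np.float64(-0.002))] [-0.2453 -1.1018 -4.8607]
```

```bash
python3 -m creep '[[[0.015,-0.002,0,0,0],[0.027,-0.002,0,0,0],[0.036,-0.002,0,0,0],[0.042,-0.002,0,0,0],[0.046,-0.002,0,0,0],[0.049,-0.002,0,0,0],[0.052,-0.002,0,0,0],[0.052,-0.002,0,0,0]]]' 60
python3 -c "
from h import *
s=read_state();print(s['wrist_force'],s['torque'])"
```

```text
time: 22.0
position: [0.6079, -0.1412, 0.0853]
tcp_rot: [1.142, 1.251, -1.142]
wrist_force: [-0.4, 1.1, -4.8]
opening: 0.0348
[-0.44792306  1.09379092 -4.84284558] [-0.00843091  0.02665794  0.05948287]
```

```bash
python3 -m creep '[[[0.003,0,0,0,0],[0.006,0,0,0,0],[0.006,0,0,0,0]]]' 60; python3 -m creep '[[[0.003,0,0,0,0],[0.006,0,0,0,0],[0.006,0,0,0,0]]]' 60
python3 -c "
from h import *
s=read_state();print(s['wrist_force'],s['torque'])"
```

```text
time: 22.25
position: [0.608, -0.1413, 0.0849]
tcp_rot: [1.142, 1.25, -1.141]
wrist_force: [-2.2, 1.2, 3.4]
opening: 0.035
time: 22.5
position: [0.6081, -0.1413, 0.0848]
tcp_rot: [1.142, 1.249, -1.141]
wrist_force: [-7.3, 2.3, 13.0]
opening: 0.0348
[-7.29159192  2.25185119 13.02782624] [0.37952484 1.15079515 0.03101799]
```

Contact felt at z ≈ 0.085. Easing the grip so that it settles, then sliding down to the stop.

```bash
python3 -m creep '[[[-0.006,0,0,0,0],[-0.006,0,0,0,0],[-0.006,0,0,0,0],[-0.006,0,0,0,0]]]' 12
python3 -m creep '[[[0,-0.004,0,0,0],[0.002,-0.008,0,0,0],[0.004,-0.012,0,0,0],[0.006,-0.016,0,0,0],[0.008,-0.02,0,0,0],[0.0095,-0.024,0,0,0],[0.0095,-0.024,0,0,0]]]' 15
python3 - <<'E'
from chk import *
s=read_state();print(s['wrist_force'],s['torque'])
shot('wrist','w15')
C,a,d=cloud('w15');D=(C-o)@M
print(np.round([np.nanmedian(D[v-2:v+3,272:288].reshape(-1,3),0) for v in range(20,250,12)],4).T)
E
```

```text
time: 22.83
position: [0.6081, -0.1414, 0.0848]
tcp_rot: [1.142, 1.25, -1.141]
wrist_force: [-3.7, 0.7, 6.7]
opening: 0.0355
time: 23.42
position: [0.6053, -0.142, 0.0834]
tcp_rot: [1.145, 1.243, -1.136]
wrist_force: [7.0, 2.7, 5.5]
opening: 0.0353
[6.9683 2.692  5.5104] [ 0.1996 -0.9011 -0.0618]
[[ 0.0845  0.0843  0.0845  0.0843  0.0845  0.0844  0.0839  0.0811  0.0782
   0.0751  0.072   0.0687  0.0651  0.0615  0.0575  0.0536  0.0491  0.0397
   0.0344  0.0289]
 [ 0.0547  0.0547  0.0547  0.0548  0.0548  0.0548  0.0549  0.0548  0.0548
   0.0549  0.0549  0.0549  0.0549  0.0548  0.0549  0.055   0.0549  0.055
   0.055   0.055 ]
 [-0.0185 -0.002   0.012   0.023   0.0329  0.0405  0.0465  0.0463  0.0462
   0.0463  0.0462  0.0462  0.0463  0.0463  0.0462  0.0463  0.0461  0.0412
   0.0411  0.0412]]
```

View pics/w15.png

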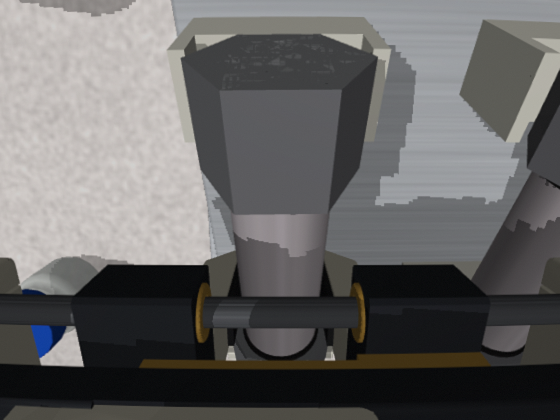

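```bash
python3 -m creep '[[[-0.002,0.006,0,0,0.7],[-0.002,0.006,0,0,0.7],[-0.002,0.006,0,0,0.7],[-0.002,0.006,0,0,0.7],[-0.1,0.006,0,0,0.7],[-0.2,0.006,0,0,0.7],[-0.35,0.006,0,0,0.7],[-0.5,0.006,0,0,0.7]]]' 15
python3 -m creep '[[[-0.3,-0.2,-0.1,0,0.7],[-0.3,-0.4,-0.3,0,0.7],[-0.3,-0.55,-0.4,0,0.7],[-0.3,-0.6,-0.4,0,0.7],[-0.3,-0.6,-0.4,0,0.7],[-0.3,-0.6,-0.4,0,0.7]]]' 15
python3 - <<'E'
from chk import *
shot('wrist','w16');shot('top','t16');shot('scene','s16')
for t in('w16','t16','s16'):
  C,a,d=cloud(t);D=(C-o)@M
  for L in(-.055,.055):
    m=(d>0)&(abs(D[...,1]-L)<.009)&(abs(D[...,0])<.11)&(abs(D[...,2])<.07);q=D[m];out=[]
    for x in(-.092,-.08,-.068,-.056,-.03,0,.03,.056,.068,.08,.092):
        k=abs(q[:,0]-x)<.003
        out.append(round(float(np.median(q[k,2])),4) if k.sum()>2 else None)
    c=q[q[:,2]>.035]
    print(t,L,out,np.percentile(c[:,0],[.5,99.5]) if len(c) else '')
for n,xy,h in(('jar',(.5427,.009),.065),('beaker',(.768,.045),.095)):
  for t in('t16','s16'):
    C,a,d=cloud(t);m=(d>0)&(abs(C[...,0]-xy[0])<.05)&(abs(C[...,1]-xy[1])<.05)&(C[...,2]>h-.012);C0,_,d0=cloud(t.replace('16','0').replace('t0','top0').replace('s0','scene0'));m0=(d0>0)&(abs(C0[...,0]-xy[0])<.05)&(abs(C0[...,1]-xy[1])<.05)&(C0[...,2]>h-.012);print(n,t,C[m].mean(0),C0[m0].mean(0))
E
```

```text
time: 24.13
position: [0.6023, -0.1415, 0.2065]
tcp_rot: [1.141, 1.254, -1.144]
wrist_force: [1.3, -1.8, 0.6]
opening: 0.064
time: 24.63
position: [0.44, -0.0532, 0.283]
tcp_rot: [1.141, 1.253, -1.141]
wrist_force: [1.8, 1.1, 0.3]
opening: 0.0644
w16 -0.055 [None, 0.0462, 0.0463, 0.0456, 0.0387, 0.0402, None, None, None, None, None] [-0.0844  0.0052]
w16 0.055 [None, 0.0458, 0.0464, 0.0461, 0.0401, 0.0405, None, None, None, None, None] [-0.0851  0.0017]
t16 -0.055 [None, 0.0473, 0.0449, 0.0462, 0.0396, 0.039, 0.038, 0.0459, 0.045, 0.0444, -0.0276] [-0.0842  0.0854]
t16 0.055 [None, 0.0473, 0.0453, 0.0453, 0.0407, 0.0387, 0.0391, 0.045, 0.0453, 0.0468, -0.0259] [-0.0862  0.0846]
s16 -0.055 [None, 0.0457, 0.046, -0.0115, 0.0387, 0.0404, 0.0406, 0.0466, 0.0453, 0.0461, -0.0254] [-0.0824  0.0879]
s16 0.055 [None, 0.0461, 0.0456, -0.0171, 0.0383, 0.0395, 0.0404, 0.0458, 0.0459, 0.0457, -0.0255] [-0.0809  0.0884]
jar t16 [0.5216 0.0049 0.3413] [0.5374 0.0133 0.0638]
jar s16 [ 0.5146 -0.0104  0.4082] [0.5428 0.0111 0.0657]
beaker t16 [0.7713 0.0463 0.0922] [0.7715 0.0452 0.0921]
beaker s16 [0.77   0.0446 0.092 ] [0.7695 0.0448 0.0919]
```

View pics/s16.png

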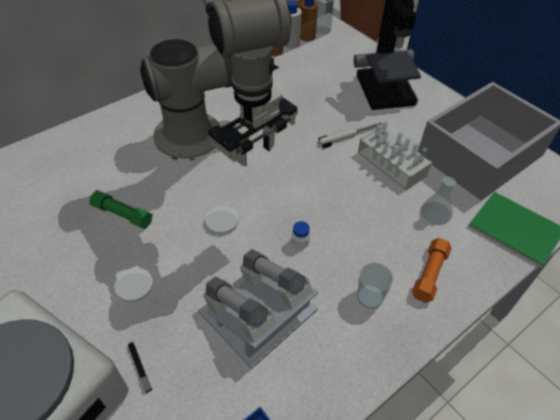

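View pics/t16.png

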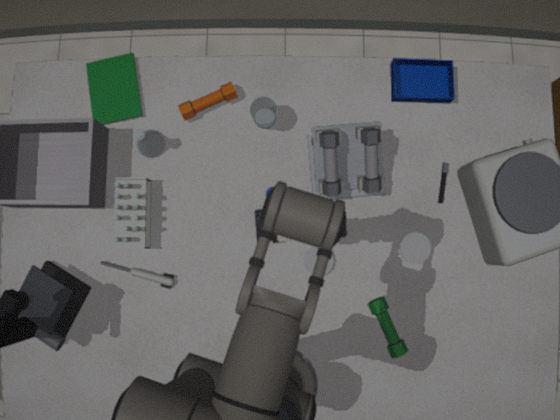

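View pics/w16.png

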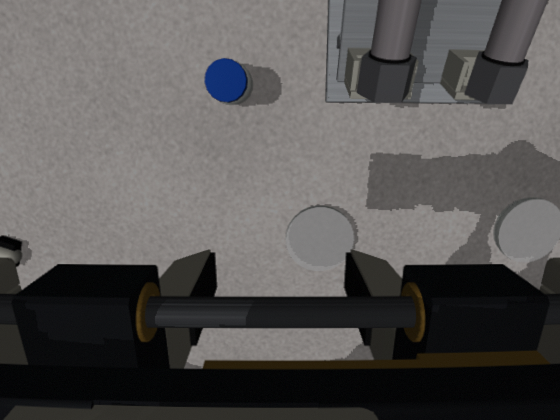

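Both canisters lie in the saddles: the lower caps at (387,75) and (497,77) in the wrist view, with the jar at (301,230) in the scene view, exactly where it was at the start.

```bash
python3 -m creep '[[[0,0,0,0,0.7],[0,0,0,0,0.7],[0,0,0,0,0.7]]]'; python3 -c "
from h import *
print(robot.sign_off())"
```

```text
time: 25.03
position: [0.4453, -0.0562, 0.2807]
tcp_rot: [1.142, 1.252, -1.143]
wrist_force: [0.4, -0.0, -0.1]
opening: 0.0645
the job is handed in; nothing more can be done
None
```

Both canisters lie on the slant rest, one in each lane, heavy end at the bottom and down against the foot stop. The job was handed in at 25.0 s.

- **Finding the heavy end:** I lifted each canister lightly by its middle and saw which end stayed on the bench. The near canister was heavy at +y, the far one at -y.
- **Placing:** I regripped each one 15 mm toward its heavy end, tilted it to about 25° against the bench and turned it heavy end down. I then lowered it slowly to contact (highest wrist force about 23 N) and slid it down to the stop before letting go.
- **Last checks, canisters:** In both lanes the caps read 44–47 mm above the saddle floors, against 46 mm expected. Both canisters span about ±85 mm along the deck. The scene camera's ends read 2–4 mm further up the slope than the other two views. That camera had also read high by a few millimetres earlier, so I put it down to calibration.
- **Last checks, bystanders:** The beaker is where it was to within 1–2 mm. The jar sits at the same place in the scene picture, but its depth comparison failed because the arm was in the way. The other things look unmoved in the pictures.
- **Measurement that was off:** The far canister stood about 4–5 mm off my first estimate in x. It was dragged a few millimetres on the bench when the fingers closed, with no effect on the result.

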